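# Cock and trip the striker of the dominoes-table bell

### The job

Ring the brass bell in the well of the dominoes table with its sprung striker: swing the striker gently back by its upright post until its catch holds it on its own, let go, then press the round trigger pad gently so that the striker flies back and hits the bell. Do not force the striker past its catch, do not touch the bell yourself, and leave the bottle, the lime squeezer and the two dominoes where they are; at the end the striker lies at rest against the bell and the pad is up again.

Things in the scene. Friction and masses are not known exactly. Their poses are not given: they have to be found in the camera images.
- well: Fixed shallow open oak well holding striker, trigger pad and bell. Origin on the table; in its own frame (z up) it spans x -70 to +190 mm, y -130 to +130 mm, walls 30 mm high, 10 mm thick, its flap folded open beyond the +x wall, lower than 40 mm. All in it but the striker's post (top 101 mm over the table) and the trigger pad (top 60 mm) is lower than 58 mm.
- pivot (a point): Point on the upright axis about which the striker swings, 54 mm above the table, at (0, -80) mm in the well's frame; fixed. Some 1 to 2 mm (at the post) past the point where the striker's catch engages, a rubber buffer begins, which adds about 9 N per mm at the post: feeling it means the striker is past its catch.
- post (a point): Top centre of the upright round steel cocking post on the striker, 14 mm thick (18 mm cap on the top 4 mm), 85 mm from the pivot axis, free from 48 to 100 mm above the table. Axes turn with the striker: x from pivot to post, y the way the post moves when cocked. Hammer head and bell are on the -y side of the arm, 110 mm from the pivot, below 58 mm; a 60 mm wide plate tops the arm's end.
- striker (a joint): Striker angle, rad: 0 at rest on the bell, growing anticlockwise from above as it is cocked. A spring drives it back to 0: 4.7 N at the post at 0, 7.5 to 9 N at the catch. The catch is set by hand, unseen: it holds from somewhere between 0.72 and 1.10 rad, with 2 to 5 N more while it is ridden over. More than 22 N on the striker strains it and fails.
- pad (a point): Top centre of the round brass trigger pad, 26 mm in diameter, 60 mm above the table when up, at (0, 95) mm in the well's frame; z up.
- trigger (a joint): Travel of the trigger pad, m: 0 up, 0.014 fully down. It springs up by itself; pressing takes about 1 to 5 N up to its hard stop, and the striker is let go some 5 to 9 mm down. It also dips by itself as the striker rides over the catch. More than 22 N on it fails.
- bell (a joint): Rocking angle of the brass bell (56 mm wide, top 56 mm above the table, on a springy stem), rad: about 0 while the striker rests against it, -0.06 to 0 when the striker is cocked, swings above 0.06 for a moment when struck.
- bottle: Amber longneck bottle, 61 mm in diameter, 230 mm tall, standing loose; origin at the centre of its underside. Leave alone.
- squeezer: Tin lime squeezer lying on the table, 34 mm radius cup at the origin (underside), its handles 170 mm long towards its -x, 38 mm high. Leave alone.
- domino1: White melamine domino 48 x 24 x 10 mm lying flat; origin at the centre of its underside. Leave alone.
- domino2: Another such domino. Leave alone.

How it is judged:
On the way, in this order (a step that is already met when the one before it is completed fails the run):
1. the striker is cocked and held by its catch with the robot off it (value of joint striker above 0.68 rad and contact force between striker and the arm below 0.2 N and contact force between striker and the fingers below 0.2 N), for 0.3 s.
2. the released striker hits the bell and rocks it (value of joint bell above 0.06 rad).
At the end, for the whole second after the job is handed in: the striker is back at rest (under 0.06 rad), the trigger pad is up (within 2 mm), the bell is still (under 0.04 rad) and the bottle stands upright; bottle, squeezer and both dominoes lie within 15 mm of where they began (value of joint striker below 0.06 rad and value of joint trigger below 0.002 m and value of joint bell below 0.04 rad and angle between bottle's own z axis and vertical below 0.1 rad and distance of each of bottle, squeezer, domino1, domino2 from where it was at the start of the episode below 0.015 m); the robot touches nothing.
It fails at once if more than 22 N on the striker (contact force between striker and the fingers above 22 N or contact force between striker and the arm above 22 N).
It fails at once if more than 22 N on the trigger pad (contact force between trigger and the fingers above 22 N or contact force between trigger and the arm above 22 N).
It fails at once if the robot touches the bell (contact force between bell and the fingers above 0.5 N or contact force between bell and the arm above 0.5 N).
It fails at once if a bystander is moved more than 15 mm (distance of any of bottle, squeezer, domino1, domino2 from where it was at the start of the episode above 0.015 m).
It also fails if it takes over 64 s, if anything falls off the work surface, if the arm or the gripper's body presses on something with over 40 N, if the wrist force passes 120 N, or if a joint passes its speed limit or range.

### The arm

A 6-joint arm with a two-finger parallel gripper is mounted at the origin on the work surface. World frame = base frame: x ahead of the robot, y to its left, z up, the work surface at z = 0. Lengths are in m, angles in rad, forces in N, time in s.
With the tool pointing down it reaches from about 0.35 to 0.975 m from the base axis. Payload 4.9 kg.
Tool frame: the origin (TCP) lies on the centre line of the jaws, within the pads' length; the fingertips stand ahead of it and the grasp point (between the pads) is the TCP (manip.tip_extent is the z of the fingertips in the tool frame, in m); z points along the fingers, y is the line along which they close (so a half turn about z gives the same grasp; the last joint's range is limited). The gripper opens to 85 mm and grips with 20 to 120 N. Pads are 22 mm wide; open, the fingers measure 114 mm over their backs; the gripper's body (76 mm by 85 mm) begins 54 mm behind the grasp point. The pads swing forward as they close: fully open they stand 13 mm farther back than shut.
Start: joints at [-1.333, 0.053, 1.613, -0, 1.476, -0.119], TCP at [0.218, -0.586, 0.216] pointing down, gripper open.
Joint ranges: [-3.01, 3.01], [-1.01, 2.22], [0.06, 2.58], [-1.02, 4.17], [0.09, 2.62], [-3.14, 3.14]. Speed limits (rad/s): [2.57, 2.57, 3.14, 3.14, 3.14, 3.14].

### API

Orientations are given as a unit quaternion [w, x, y, z].
In Python, from plant import manip gives the robot as it stands. The module is installed in compiled form; this text tells all that it offers.
- The arm moves only by the shell command python3 -m crank FILE, which reads ROWS from the file FILE. ROWS is a JSON list of rows, 1 to 5 of them, each written [opening, [dx, dy, dz], [rx, ry, rz]]: the opening from 0.0 (shut) to 1.0 (fully open), then dx, dy, dz in a scale on which 1.0 is 1000 mm, then a rotation vector rx, ry, rz in shares of 2 pi rad (1.0 is 2 pi rad); each row shifts and turns the commanded pose from where the row before left it, along the tool's axes as they then stand; what a row does not reach is not made up. A row lasts 1/8 s, in which the tool goes at most 0.0625 m and 0.188 rad, less where a joint would pass 70% of its speed; a pose out of reach is approached as far as the arm can. The fingers move at their own pace and stop on an object; the grip force is fixed at half the most. Time passes only in rows, so rows that do not move let the fingers close. It prints the time, the measured TCP pose, the force, the opening and the grip force at its end. No shift or turn number may pass 1 either way. Input that does not fit is refused with a message, and nothing moves.
- manip.state(): the state, without advancing time (a new reading comes with each control period).
- manip.grab_frame(name): name is "side" or "top" or "wrist"; returns (picture, depth): 480x640x3 uint8, red, green, blue; 480x640 float32, m along the optical axis (not along the pixel's ray), 0 where there is no reading.
- manip.camera_params(name): a dict with "intrinsics" (3x3 intrinsics, pixels), "xyz" and "orientation" of the camera in the world. Camera axes: x right, y down, z forward; pixel columns grow to the right and rows downward; lengths in m; the calibration is good to about 2 mm. A picture is of the moment at which its call begins: read the wrist's pose just before it. camera_params takes no time and is no camera call; for the wrist camera it gives the pose at the moment of the call.
- manip.job_done(): hands the job in; it is judged then, once.
Trained networks look in the newest picture that a camera, given by its name, has taken for a name from the list of things; names that differ only in an ending like _2 or _b are one class to them, and where a whole thing is asked for, a point or a joint stands for the part that bears it (a point fixed in the world has none). Each returns a list of dicts, best first, with "conf" (0 to 1); they miss things now and then, are a little off and sometimes report something else, mostly with a low value. They report only what shows in the picture. A call takes as long as a camera call.
- manip.look_for(camera, query): "extent" ([left, top, right, bottom] in pixels, round what is visible of it).
- manip.outline_of(camera, query): "region" (480x640 bool, what is visible of it) and "extent" ([left, top, right, bottom] in pixels, round what is visible of it).
- manip.mark_of(camera, query): "centre" ([row, column] in pixels: a listed point, or the origin of a listed thing).
The state is a dict: "time": time; "joint_pos": joint angles; "joint_vel": joint speeds; "joint_efforts": joint torques, N m; "tool_pos": TCP position; "tool_rot": TCP orientation; "contact_force": force on the tool from outside, world axes, zero at the start; "ft_torque": the same for the moment, N m; "gripper_width": opening from 0.0 (shut) to 1.0 (fully open); "grasp_force": force on a finger pad.
Only numpy, scipy, OpenCV 4.12 (cv2) and the standard library are available. Lean on these libraries where they do the work, as an engineer would, in place of code of your own. Each camera call takes 0.05 s, during which the arm holds its last target. There are 200 camera calls.

## Working session

There is one attempt and no reset: what is moved stays moved. The work goes in short steps, Python scripts to look and compute and a shell command to move; the robot and the scene stay as the last step left them, time stands still between calls to the robot, and variables do not carry over. Pictures are saved under pics/ and viewed, at most 10 in all, crops included, and the job is handed in when it is done.

```bash
mkdir -p pics
cat > h.py <<'E'
import numpy as np, cv2
from plant import manip
from scipy.spatial.transform import Rotation as R
def q2R(q): return R.from_quat([q[1],q[2],q[3],q[0]])
def cam(n):
    p=manip.camera_params(n); return np.array(p["intrinsics"]),np.array(p["xyz"]),q2R(p["orientation"]).as_matrix()
def ray(n,rc,c=None):
    K,t,M=c or cam(n); d=M@np.array([(rc[1]-K[0,2])/K[0,0],(rc[0]-K[1,2])/K[1,1],1]); return t,d
def atz(n,rc,z,c=None):
    t,d=ray(n,rc,c); return t+d*(z-t[2])/d[2]
def tri(rays):
    A=np.zeros((3,3));b=np.zeros(3)
    for t,d in rays:
        d=d/np.linalg.norm(d);P=np.eye(3)-np.outer(d,d);A+=P;b+=P@t
    return np.linalg.solve(A,b)
def tool(): 
    s=manip.state(); return np.array(s["tool_pos"]),q2R(s["tool_rot"]),s
def to(p):
    t,r,s=tool(); return r.inv().apply(np.array(p)-t)
E
python3 - <<'E'
from h import *
np.set_printoptions(precision=4,suppress=True)
print(manip.tip_extent, manip.state())
fr={}
for n in ["side","top"]:
    im,d=manip.grab_frame(n); cv2.imwrite(f"pics/{n}0.png",im[:,:,::-1]); c=cam(n); print(n,c[1],c[2][:,2])
    for q in ["post","pad","pivot","well","bell","bottle","squeezer","domino1","domino2"]:
        r=manip.mark_of(n,q)[:2]
        for x in r:
            rr,cc=x["centre"]; z=d[int(rr),int(cc)]
            t,dd=ray(n,x["centre"]); print(n,q,round(x["conf"],2),np.round(x["centre"],1),"depthpt",t+dd*z); fr.setdefault(q,{}).setdefault(n,(t,dd))
for q in fr:
    if len(fr[q])==2: print(q,tri(list(fr[q].values())))
E
```

```text
0.019 {'time': 0.0, 'joint_pos': array([-1.333 ,  0.0534,  1.6143, -0.    ,  1.476 , -0.119 ]), 'joint_vel': array([-0.0009, -0.0007,  0.0015, -0.0008,  0.0014, -0.0017]), 'joint_efforts': array([ -0.0035, -39.3692, -37.0176,  -0.0003,   0.0071,  -0.    ]), 'tool_pos': array([ 0.2181, -0.585 ,  0.2142]), 'tool_rot': array([-0.001 ,  0.9841,  0.1775, -0.0001]), 'contact_force': array([0.6534, 0.3318, 0.0319]), 'ft_torque': array([-0.0061,  0.0048,  0.0602]), 'grasp_force': 0.0, 'gripper_width': 0.9999456523396401}
side [ 0.2567 -0.4687  0.8907] [ 0.3237  0.535  -0.7804]
side post 0.83 [253.2 353.2] depthpt [0.6113 0.012  0.1006]
side pad 0.85 [256.6 281.5] depthpt [0.5149 0.0977 0.0595]
side pivot 0.84 [312.1 357.1] depthpt [ 0.57   -0.067   0.0534]
side well 0.89 [298.3 321. ] depthpt [0.548  0.0148 0.0046]Traceback (most recent call last):
  File "<stdin>", line 8, in <module>
ValueError: it knows: bottle, domino, pad, pivot, post, squeezer, well
```

```bash
ls pics
```

```text
side0.png
```

Run:
```python
from h import *
np.set_printoptions(precision=4,suppress=True)
fr={}
for n in ["side","top"]:
    im,d=manip.grab_frame(n); cv2.imwrite(f"pics/{n}1.png",im[:,:,::-1]); c=cam(n); print(n,c[1],c[2][:,2])
    for q in ["post","pad","pivot","well","bottle","squeezer","domino"]:
        for x in manip.mark_of(n,q)[:2]:
            rr,cc=x["centre"]; z=d[int(rr),int(cc)]
            t,dd=ray(n,x["centre"]); print(n,q,round(x["conf"],2),np.round(x["centre"],1),"depthpt",t+dd*z); fr.setdefault(q,{}).setdefault(n,(t,dd))
for q in fr:
    if len(fr[q])==2: print(q,tri(list(fr[q].values())))
```

```text
side [ 0.2567 -0.4687  0.8907] [ 0.3237  0.535  -0.7804]
side post 0.73 [253.1 351.9] depthpt [0.608  0.0114 0.104 ]
side pad 0.95 [254.8 280.3] depthpt [0.5151 0.1025 0.0593]
side pivot 0.92 [310.2 353.8] depthpt [ 0.5672 -0.0611  0.0536]
side pivot 0.17 [300.3 321.3] depthpt [0.5456 0.0098 0.0066]
side well 0.87 [299.2 322.1] depthpt [0.5474 0.0098 0.0088]
side bottle 0.86 [187.3 248.6] depthpt [0.547  0.2972 0.0434]
side squeezer 0.79 [334.6 442.8] depthpt [ 0.6755 -0.1696  0.0358]
side domino 0.78 [320.2 251.7] depthpt [0.4184 0.036  0.0102]
side domino 0.57 [362.6 294.3] depthpt [ 0.4427 -0.0731  0.0091]
top [0.4583 0.0682 1.0171] [ 0.1387 -0.0069 -0.9903]
top post 0.69 [225.9 344. ] depthpt [0.6143 0.0161 0.1005]
top pad 0.65 [276.2 296.5] depthpt [0.52   0.1113 0.0616]
top well 0.97 [268.  345.9] depthpt [0.5396 0.0086 0.0052]
top well 0.25 [248.6 378.7] depthpt [ 0.5747 -0.0567  0.0504]
top bottle 0.97 [262.3 196.4] depthpt [0.5461 0.2998 0.11  ]
top squeezer 0.8 [197.3 418.7] depthpt [ 0.6845 -0.1466  0.035 ]
top domino 0.8 [326.2 335.4] depthpt [0.4181 0.0334 0.0093]
top domino 0.7 [313. 384.] depthpt [ 0.4438 -0.0686  0.0111]
post [0.6137 0.0164 0.0949]
pad [0.5204 0.1123 0.0446]
well [0.5421 0.0078 0.0146]
bottle [0.5562 0.324  0.014 ]
squeezer [ 0.6941 -0.1555 -0.0039]
domino [0.418  0.0337 0.0141]
```

View pics/side1.png

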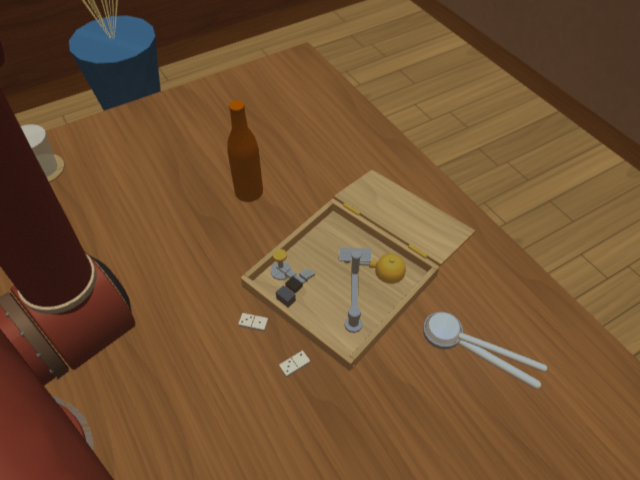

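View pics/top1.png

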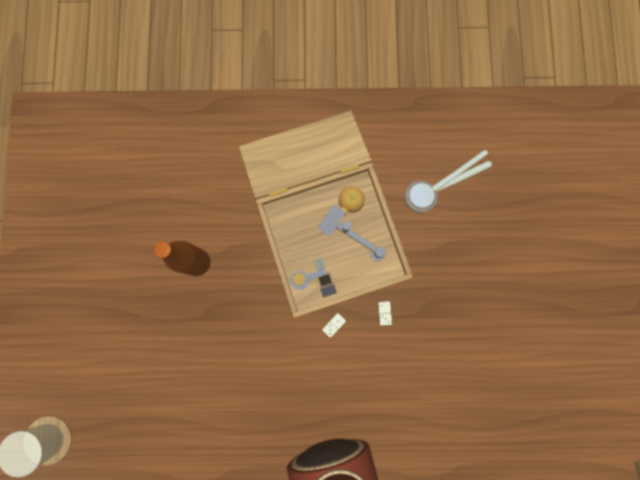

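The side view shows the post cap at about (352,253), the pad at (280,255), the pivot at (354,311) and the bell at (390,267). The top view agrees: post (345,227), pad (298,279), pivot (378,254), bell (351,199). The striker rests on the bell. I'll move above the post and refine with the wrist camera.

Run:
```python
from h import *
print(to([0.575,0.01,0.30]))
```

```text
[ 0.54227113 -0.4335015  -0.08446838]
```

The rows are not in the units I measure in: turns go in shares of 2 pi rad. I convert before sending: -0.18 rad is -0.0286.

```bash
echo '[[0.5,[0.045,-0.036,-0.01],[0,0,0]],[0.5,[0.045,-0.036,-0.01],[0,0,0]],[0.5,[0.045,-0.036,-0.01],[0,0,0]],[0.5,[0.045,-0.036,-0.01],[0,0,0]],[0.5,[0.045,-0.036,-0.01],[0,0,0]]]' > path.dat && python3 -m crank path.dat
echo '[[0.5,[0.045,-0.036,-0.008],[0,0,0]],[0.5,[0.045,-0.036,-0.008],[0,0,0]],[0.5,[0.045,-0.036,-0.008],[0,0,0]],[0.5,[0.045,-0.036,-0.008],[0,0,0]],[0.5,[0.045,-0.036,0],[0,0,0]]]' > path.dat && python3 -m crank path.dat
echo '[[0.5,[0.045,-0.036,0],[0,0,0]],[0.5,[0.045,-0.036,0],[0,0,0]],[0.5,[0,0,0],[0,0,-0.0286]],[0.5,[0,0,0],[0,0,-0.0286]],[0.5,[0,0,0],[0,0,-0.0286]]]' > path.dat && python3 -m crank path.dat
echo '[[0.5,[0,0,0],[0,0,-0.0286]],[0.5,[0,0,0],[0,0,0]],[0.5,[0,0,0],[0,0,0]]]' > path.dat && python3 -m crank path.dat
python3 - <<'E'
from h import *
np.set_printoptions(precision=4,suppress=True)
print(manip.tip_extent,tool()[0],tool()[1].as_matrix(), manip.state()["contact_force"],manip.state()["gripper_width"])
n="wrist"
c=cam(n); im,d=manip.grab_frame(n); cv2.imwrite("pics/w0.png",im[:,:,::-1]); print(c[1],c[2][:,2])
for q in ["post","pad","pivot","well"]:
    for x in manip.mark_of(n,q)[:1]:
        rr,cc=x["centre"]; z=d[int(rr),int(cc)]; t,dd=ray(n,x["centre"],c); print(q,round(x["conf"],2),x["centre"],t+dd*z,atz(n,x["centre"],{"post":.1,"pad":.06,"pivot":.054,"well":0}[q],c))
E
```

```text
time: 1.68
tool_pos: [0.3669, -0.3367, 0.2661]
tool_rot: [0.0, 0.984, 0.177, 0.0]
contact_force: [1.0, -0.9, 0.2]
gripper_width: 0.501
grasp_force: 0.0
time: 2.3
tool_pos: [0.5153, -0.0895, 0.2988]
tool_rot: [0.001, 0.984, 0.177, 0.001]
contact_force: [-0.0, -0.1, -0.5]
gripper_width: 0.504
grasp_force: 0.0
time: 2.92
tool_pos: [0.5735, 0.0081, 0.2975]
tool_rot: [-0.0, 0.9, 0.436, -0.0]
contact_force: [-0.4, -0.6, -0.2]
gripper_width: 0.501
grasp_force: 0.0
time: 3.3
tool_pos: [0.5734, 0.0078, 0.2976]
tool_rot: [0.0, 0.859, 0.512, 0.0]
contact_force: [-0.4, 0.3, 0.2]
gripper_width: 0.498
grasp_force: 0.0
0.019 [0.5734 0.0078 0.2976] [[ 0.4764  0.8792  0.0001]
 [ 0.8792 -0.4764 -0.    ]
 [ 0.      0.0001 -1.    ]] [-0.4046  0.2878  0.1997] 0.49750098703593926
[0.6115 0.0777 0.4559] [-0.1475 -0.2737 -0.9504]
post 0.94 [174.8, 362.8] [0.6168 0.0073 0.1007] [0.6168 0.0071 0.1   ]
pad 0.94 [123.6, 209.2] [0.5177 0.1053 0.0606] [0.5176 0.1054 0.06  ]
pivot 0.73 [251.1, 341.5] [ 0.5648 -0.0604  0.0525] [ 0.5649 -0.0599  0.054 ]
well 0.71 [183.9, 293.6] [0.5496 0.0148 0.0063] [0.5488 0.0139 0.    ]
```

View pics/w0.png

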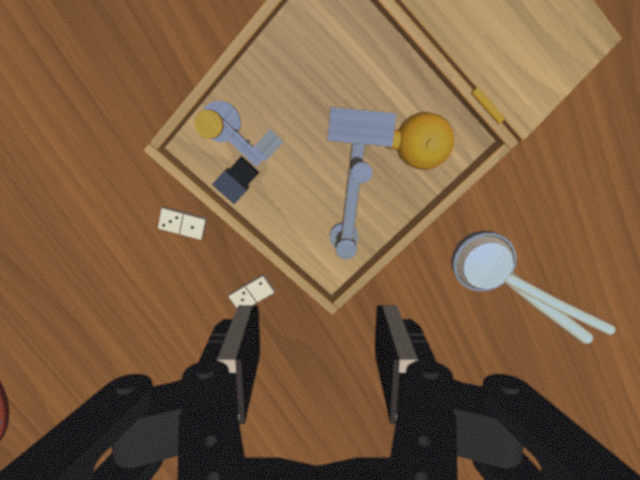

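The wrist view shows the post cap at about (362,172), the pivot cap at (346,248) and the pad at (209,124). The bell at (426,140) is on the right. The fingers will straddle the post left and right in this view.

Run:
```python
from h import *
np.set_printoptions(precision=4,suppress=True)
c=cam("wrist")
P=atz("wrist",(172,362),.1,c);V=atz("wrist",(248,346),.058,c);B=atz("wrist",(124,209),.06,c)
print(P,V,B,np.linalg.norm((P-V)[:2]),np.linalg.norm((B-V)[:2]))
a=np.arctan2(*(P-V)[1::-1]); print("angle",a,"yaw",np.arctan2(*(B-V)[1::-1])-np.pi/2)
im,d=manip.grab_frame("wrist")
for (r,cc) in [(172,362),(248,346),(124,209)]:
    w=d[r-3:r+4,cc-3:cc+4]; t,dd=ray("wrist",(r,cc),c); print((t+dd*np.median(w)))
print(to([P[0],P[1],.3]))
```

```text
[0.6173 0.0096 0.1   ] [ 0.5709 -0.0578  0.058 ] [0.517  0.1051 0.06  ] 0.0818458704942555 0.17154717069341072
angle 0.9676589496148336 yaw 0.31923835193847183
[0.6173 0.0098 0.101 ]
[ 0.5703 -0.0596  0.0527]
[0.5169 0.1051 0.0596]
[ 0.0224  0.0378 -0.0025]
```

To row units: 0.056 rad is 0.0089.

```bash
echo '[[0.5,[0.0234,0.0346,0],[0,0,0]],[0.5,[0,0,0.05],[0,0,0.0089]],[0.5,[0,0,0.05],[0,0,0]],[0.5,[0,0,0],[0,0,0]]]' > path.dat && python3 -m crank path.dat
python3 - <<'E'
from h import *
np.set_printoptions(precision=4,suppress=True)
n="wrist"
c=cam(n); im,d=manip.grab_frame(n); cv2.imwrite("pics/w1.png",im[:,:,::-1])
for q in ["post","pivot","pad"]:
    for x in manip.mark_of(n,q)[:1]:
        print(q,round(x["conf"],2),x["centre"],atz(n,x["centre"],{"post":.1,"pad":.06,"pivot":.054,"well":0}[q],c))
print(tool()[0],to([.615,.012,.089]))
E
```

```text
time: 4.1
tool_pos: [0.6117, 0.0123, 0.1919]
tool_rot: [-0.003, 0.873, 0.488, -0.004]
contact_force: [-0.4, 1.0, 0.0]
gripper_width: 0.502
grasp_force: 0.0
post 0.88 [235.6, 329.2] [0.6177 0.0088 0.1   ]
pivot 0.63 [319.4, 318.3] [ 0.5685 -0.0583  0.054 ]
pad 0.68 [173.3, 131.2] [0.5198 0.1055 0.06  ]
[0.6167 0.0118 0.2012] [-0.001  -0.0021  0.1122]
```

View pics/w1.png

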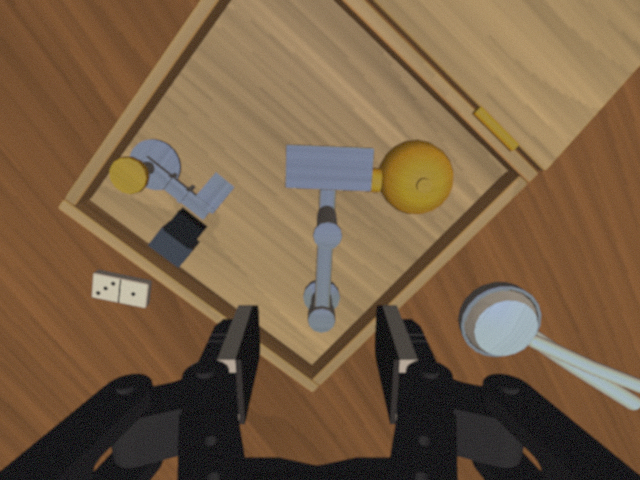

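Post cap at (327,234) sits between the fingertips (248 and 388), clear of the bell at (416,177). Descending to straddle it.

```bash
echo '[[0.5,[0,0,0.04],[0,0,0]],[0.5,[0,0,0.04],[0,0,0]],[0.5,[0,0,0.032],[0,0,0]],[0.5,[0,0,0],[0,0,0]],[0.5,[0,0,0],[0,0,0]]]' > path.dat && python3 -m crank path.dat
python3 - <<'E'
from h import *
print(manip.state()); print(manip.tip_extent)
E
echo '[[0.5,[0,-0.004,0],[0,0,0]],[0.5,[0,-0.003,0],[0,0,0]]]' > path.dat && python3 -m crank path.dat
echo '[[0.5,[0,-0.002,0],[0,0,0]],[0.5,[0,0,0],[0,0,0]]]' > path.dat && python3 -m crank path.dat
```

```text
time: 4.92
tool_pos: [0.6171, 0.0118, 0.0888]
tool_rot: [0.001, 0.873, 0.489, 0.002]
contact_force: [0.2, 0.1, -0.1]
gripper_width: 0.499
grasp_force: 0.0
{'time': 4.925, 'joint_pos': array([-1.01435300e-01,  1.39113002e-01,  1.73986518e+00,  1.73459920e-05,
        1.25777383e+00,  4.48588535e-01]), 'joint_vel': array([ 0.00122334, -0.01078287, -0.01014311,  0.00075868, -0.0057137 ,
       -0.00239229]), 'joint_efforts': array([ 9.27738991e-03, -3.88728762e+01, -3.28577220e+01, -1.46413881e-04,
        3.47269303e-02,  2.52403197e-04]), 'tool_pos': array([0.61705804, 0.01178124, 0.088794  ]), 'tool_rot': array([0.00138337, 0.87255463, 0.48851056, 0.00198603]), 'contact_force': array([ 0.15166261,  0.12028766, -0.14298231]), 'ft_torque': array([ 0.02087971, -0.04642378, -0.05439756]), 'grasp_force': 0.0, 'gripper_width': 0.4989749306779039}
0.019
time: 5.18
tool_pos: [0.6098, 0.0157, 0.0873]
tool_rot: [0.001, 0.873, 0.489, 0.001]
contact_force: [0.8, 0.9, 0.4]
gripper_width: 0.5
grasp_force: 0.0
time: 5.42
tool_pos: [0.6072, 0.0168, 0.0857]
tool_rot: [0.0, 0.872, 0.489, 0.0]
contact_force: [-0.4, 0.2, 0.7]
gripper_width: 0.501
grasp_force: 0.0
```

```bash
cat > t.py <<'E'
# prints tangential force (along cocking resisting), pose; exits 1 if above limit
import sys; from h import *
t,r,s=tool(); f=r.inv().apply(s["contact_force"]); piv=np.array([.5695,-.060])
v=t[:2]-piv; print("t%.2f f_tool %s pos %s ang %.3f r %.4f gf %.1f"%(s["time"],np.round(f,1),np.round(t,4),np.arctan2(v[1],v[0]),np.hypot(*v),s["grasp_force"]))
sys.exit(int(abs(f[1])>float(sys.argv[1])))
E
echo '[[0.5,[0,-0.002,0],[0,0,0]]]' > path.dat && python3 -m crank path.dat >/dev/null; python3 t.py 3 && echo '[[0.5,[0,-0.002,0],[0,0,0]]]' > path.dat && python3 -m crank path.dat>/dev/null; python3 t.py 3 &&  echo '[[0.5,[0,-0.002,0],[0,0,0]]]' > path.dat && python3 -m crank path.dat>/dev/null; python3 t.py 3 &&  echo '[[0.5,[0,-0.002,0],[0,0,0]]]' > path.dat && python3 -m crank path.dat>/dev/null; python3 t.py 3
```

```text
t5.55 f_tool [0.1 1.  1. ] pos [0.6055 0.0177 0.0855] ang 1.137 r 0.0857 gf 0.0
t5.67 f_tool [ 0.4  0.8 -0.5] pos [0.6037 0.0188 0.0854] ang 1.161 r 0.0859 gf 0.0
t5.80 f_tool [ 0.1  0.3 -1. ] pos [0.602  0.0199 0.0854] ang 1.184 r 0.0862 gf 0.0
t5.92 f_tool [-0.1  0.1  0.1] pos [0.6003 0.0209 0.0854] ang 1.207 r 0.0866 gf 0.0
```

```bash
echo '[[0.5,[0,-0.002,0],[0,0,0]]]' > path.dat && python3 -m crank path.dat >/dev/null; python3 t.py 3 && echo '[[0.5,[0,-0.002,0],[0,0,0]]]' > path.dat && python3 -m crank path.dat>/dev/null; python3 t.py 3 &&  echo '[[0.5,[0,-0.002,0],[0,0,0]]]' > path.dat && python3 -m crank path.dat>/dev/null; python3 t.py 3
python3 - <<'E'
from h import *
im,d=manip.grab_frame("wrist"); cv2.imwrite("pics/w2.png",im[:,:,::-1])
E
```

```text
t6.05 f_tool [ 0.9 -1.   0. ] pos [0.5986 0.022  0.0855] ang 1.229 r 0.0870 gf 0.0
t6.17 f_tool [0.4 0.3 0.7] pos [0.5969 0.023  0.0855] ang 1.252 r 0.0874 gf 0.0
t6.30 f_tool [-0.7  0.4  0.1] pos [0.5952 0.0241 0.0855] ang 1.274 r 0.0879 gf 0.0
```

View pics/w2.png

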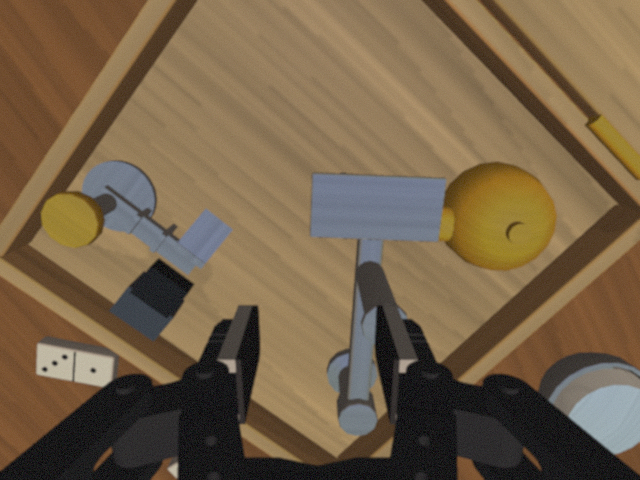

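```bash
python3 - <<'E'
from h import *
np.set_printoptions(precision=4,suppress=True)
c=cam("wrist");K,t,M=c; T,r,s=tool()
def pj(p): v=K@(M.T@(np.array(p)-t)); return v[:2]/v[2]
print("tcp px",pj(T),"tip",[pj(T+r.apply([x,y,.019])) for x in(0,.011) for y in (-.021,.021)])
for rc in [(318,384),(416,357),(220,72)]: print(atz("wrist",rc,.1 if rc[0]==318 else .06,c), r.inv().apply(atz("wrist",rc,.1 if rc[0]==318 else .06,c)-T))
im,d=manip.grab_frame("wrist")
for rc in [(318,384),(318,378),(322,395),(350,395),(312,395),(312,388),(330,372)]: 
  a,dd=ray("wrist",rc,c); p=a+dd*d[rc]; print(rc,d[rc],p,r.inv().apply(p-T))
print(pj([.6165,.0105,.1]))
E
python3 -c "
import cv2;a=cv2.imread('pics/w2.png');cv2.imwrite('pics/w2c.png',cv2.resize(a[260:420,320:440],None,fx=5,fy=5,interpolation=2)[:600])"
```

```text
tcp px [316.2691 304.7982] tip [array([269.6845, 285.6384]), array([362.9291, 285.5984]), array([268.828 , 262.8324]), array([363.7521, 262.7948])]
[0.6177 0.0125 0.1   ] [ 0.0018  0.0254 -0.0145]
[ 0.5729 -0.0524  0.06  ] [-0.0769  0.0211  0.0255]
[0.5177 0.1055 0.06  ] [ 0.0289 -0.1084  0.0255]
(318, 384) 0.1408782 [0.6201 0.0224 0.1179] [ 0.0115  0.0223 -0.0324]
(318, 378) 0.15130275 [0.617  0.0183 0.1086] [ 0.0065  0.0218 -0.0231]
(322, 395) 0.13930412 [0.6227 0.0202 0.1197] [ 0.011   0.0256 -0.0343]
(350, 395) 0.12457168 [0.6201 0.0212 0.1354] [ 0.0106  0.0229 -0.0499]
(312, 395) 0.14520694 [0.6237 0.0199 0.1134] [ 0.0114  0.0267 -0.0279]
(312, 388) 0.1452749 [0.6217 0.0211 0.1134] [ 0.0113  0.0243 -0.0279]
(330, 372) 0.16198194 [0.6114 0.0106 0.1005] [-0.003  0.021 -0.015]
[383.7692 323.4189]
```

View pics/w2c.png

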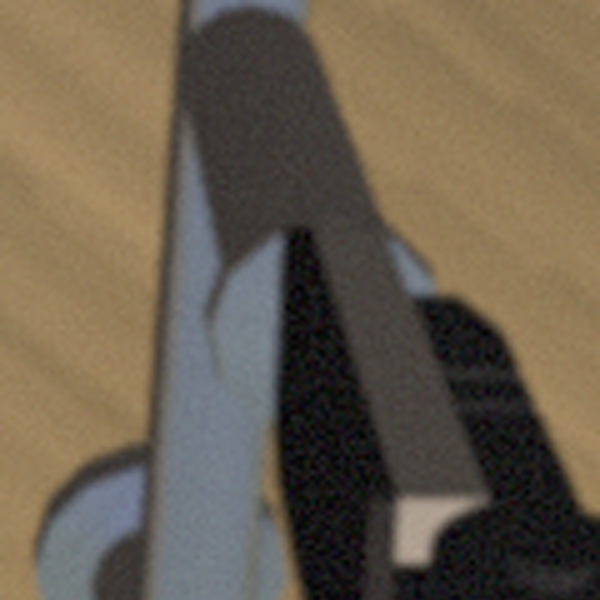

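The crop shows the right fingertip (about (380,308) full-frame) overlapping above the cap instead of beside it. At half opening the tips stand farther back than I assumed, so I'll measure them from the depth image.

```bash
cat > tips.py <<'E'
from h import *
np.set_printoptions(precision=4,suppress=True)
def tips():
    K,t,M=cam("wrist"); T,r,s=tool(); im,d=manip.grab_frame("wrist")
    v,u=np.mgrid[0:480,0:640]; C=np.stack([(u-K[0,2])/K[0,0]*d,(v-K[1,2])/K[1,1]*d,d],-1).reshape(-1,3)
    P=r.inv().apply(C@M.T+t-T); return P.reshape(480,640,3),d,im
if __name__=="__main__":
    P,d,im=tips()
    for col in (230,240,248,254,385,395):
        print(col,[(row,P[row,col].round(4).tolist()) for row in range(296,345,6)])
E
python3 tips.py
```

```text
230 [(296, [-0.0343, -0.0527, 0.0799]), (302, [-0.0379, -0.0528, 0.0791]), (308, [-0.042, -0.053, 0.079]), (314, [-0.0458, -0.0532, 0.0785]), (320, [0.0072, -0.0298, -0.0258]), (326, [0.0111, -0.0274, -0.0369]), (332, [0.011, -0.0267, -0.0404]), (338, [0.0108, -0.0261, -0.0437]), (344, [0.0107, -0.0255, -0.0469])]
240 [(296, [-0.0337, -0.0464, 0.0786]), (302, [-0.0377, -0.0466, 0.0787]), (308, [0.0107, -0.0265, -0.0238]), (314, [0.0115, -0.0255, -0.0296]), (320, [0.0111, -0.0249, -0.0331]), (326, [0.0115, -0.0241, -0.0376]), (332, [0.0115, -0.0235, -0.0413]), (338, [0.0108, -0.0231, -0.0436]), (344, [0.0113, -0.0224, -0.0478])]
248 [(296, [-0.0338, -0.0415, 0.0789]), (302, [-0.038, -0.0418, 0.0793]), (308, [0.011, -0.0236, -0.0243]), (314, [0.0115, -0.0228, -0.0296]), (320, [0.0104, -0.0225, -0.0318]), (326, [0.0116, -0.0215, -0.0377]), (332, [0.011, -0.0211, -0.0405]), (338, [0.0096, -0.021, -0.0417]), (344, [0.0083, -0.0209, -0.043])]
254 [(296, [-0.0343, -0.0381, 0.0799]), (302, [-0.0378, -0.0381, 0.0788]), (308, [0.0113, -0.0214, -0.0249]), (314, [0.0108, -0.021, -0.0283]), (320, [0.0096, -0.0208, -0.0303]), (326, [0.0074, -0.0208, -0.0305]), (332, [0.0059, -0.0207, -0.0317]), (338, [0.0024, -0.0212, -0.0297]), (344, [0.0016, -0.0209, -0.0321])]
385 [(296, [0.0057, 0.0273, -0.0038]), (302, [0.0078, 0.0257, -0.0134]), (308, [0.0106, 0.024, -0.0236]), (314, [0.0109, 0.0233, -0.0285]), (320, [0.0113, 0.0225, -0.0335]), (326, [0.0108, 0.0221, -0.0365]), (332, [0.0103, 0.0216, -0.0394]), (338, [0.008, 0.0218, -0.0391]), (344, [0.0061, 0.0218, -0.0395])]
395 [(296, [-0.0346, 0.0481, 0.0804]), (302, [0.0033, 0.0313, -0.0042]), (308, [0.0108, 0.0274, -0.0241]), (314, [0.0111, 0.0265, -0.0289]), (320, [0.0113, 0.0258, -0.0334]), (326, [0.0114, 0.0251, -0.0374]), (332, [0.0106, 0.0247, -0.0398]), (338, [0.0109, 0.024, -0.0438]), (344, [0.0106, 0.0235, -0.0468])]
```

```bash
echo '[[0.5,[0.001,0.0125,0],[0,0,0]],[0.5,[0,0.0125,0],[0,0,0]],[0.5,[0,0,0],[0,0,0]]]' > path.dat && python3 -m crank path.dat >/dev/null; python3 t.py 3 && echo '[[0.5,[0,0,0.008],[0,0,0]],[0.5,[0,0,0.006],[0,0,0]]]' > path.dat && python3 -m crank path.dat >/dev/null; python3 t.py 3
python3 - <<'E'
from tips import *
P,d,im=tips(); cv2.imwrite("pics/w3.png",im[:,:,::-1])
E
```

```text
t6.83 f_tool [-0.1 -0.3  0.4] pos [0.6183 0.011  0.0857] ang 0.968 r 0.0862 gf 0.0
t7.08 f_tool [-0.3  0.2 -0.4] pos [0.6166 0.0119 0.0705] ang 0.991 r 0.0860 gf 0.0
```

View pics/w3.png

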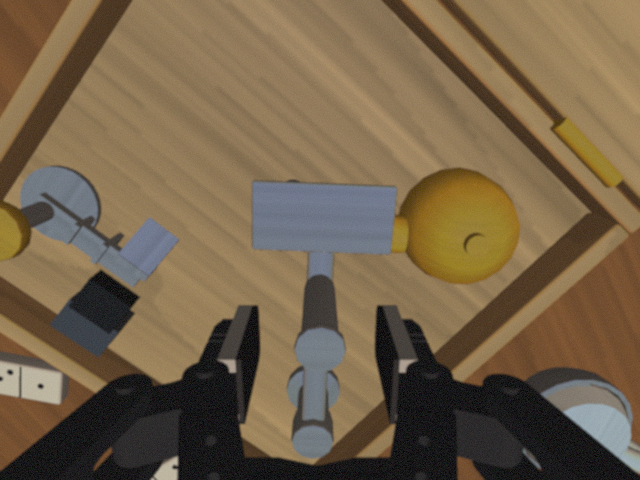

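The cap at (320,348) is now centred between the fingertips (258 and 378), so the jaws are going round it. I'll lower a bit more, then close in on it.

```bash
echo '[[0.5,[0,0,0.006],[0,0,0]],[0.5,[0,0,0.006],[0,0,0]],[0.5,[0,0,0],[0,0,0]]]' > path.dat && python3 -m crank path.dat >/dev/null; python3 t.py 3 && echo '[[0.5,[0,-0.005,0],[0,0,0]],[0.5,[0,-0.003,0],[0,0,0]]]' > path.dat && python3 -m crank path.dat >/dev/null; python3 t.py 3 && echo '[[0.5,[0,-0.0015,0],[0,0,0]]]' > path.dat && python3 -m crank path.dat >/dev/null; python3 t.py 3 && echo '[[0.5,[0,-0.0015,0],[0,0,0]]]' > path.dat && python3 -m crank path.dat >/dev/null; python3 t.py 3 && echo '[[0.5,[0,-0.0015,0],[0,0,0]]]' > path.dat && python3 -m crank path.dat >/dev/null; python3 t.py 3 && echo '[[0.5,[0,-0.0015,0],[0,0,0]]]' > path.dat && python3 -m crank path.dat >/dev/null; python3 t.py 3
```

```text
t7.50 f_tool [-0.1 -0.3 -0.6] pos [0.6166 0.0119 0.0587] ang 0.991 r 0.0859 gf 0.0
t7.75 f_tool [ 0.2  0.2 -0.2] pos [0.6102 0.0162 0.0598] ang 1.080 r 0.0864 gf 0.0
t7.88 f_tool [ 0.2 -0.8 -0. ] pos [0.609  0.0169 0.0597] ang 1.097 r 0.0864 gf 0.0
t8.00 f_tool [ 1.1  0.5 -1.1] pos [0.6078 0.0176 0.0597] ang 1.112 r 0.0865 gf 0.0
t8.12 f_tool [-0.8 -0.   0.3] pos [0.6065 0.0184 0.0596] ang 1.130 r 0.0866 gf 0.0
t8.25 f_tool [-0.3  0.2  0.6] pos [0.6052 0.0191 0.0595] ang 1.147 r 0.0868 gf 0.4
```

To row units: -0.03 rad is -0.0048.

```bash
echo '[[0.5,[0,-0.002,0],[0,0,0]]]' > path.dat && python3 -m crank path.dat >/dev/null; python3 t.py 12 && echo '[[0.5,[-0.0004,-0.0025,0],[0,0,-0.0048]]]' > path.dat && python3 -m crank path.dat >/dev/null; python3 t.py 12 &&  echo '[[0.5,[-0.0004,-0.0025,0],[0,0,-0.0048]],[0.5,[-0.0004,-0.0025,0],[0,0,-0.0048]]]' > path.dat && python3 -m crank path.dat >/dev/null; python3 t.py 12
```

```text
t8.38 f_tool [1.7 4.3 3.7] pos [0.6044 0.0197 0.0596] ang 1.158 r 0.0870 gf 2.4
t8.50 f_tool [0.5 5.  3.3] pos [0.6019 0.0208 0.0596] ang 1.189 r 0.0870 gf 2.5
t8.75 f_tool [0.3 5.7 2.7] pos [0.597  0.0225 0.0596] ang 1.249 r 0.0870 gf 2.6
```

To row units: -0.05 rad is -0.008.

```bash
echo '[[0.5,[-0.0008,-0.0042,0],[0,0,-0.008]],[0.5,[-0.0008,-0.0042,0],[0,0,-0.008]],[0.5,[-0.0008,-0.0042,0],[0,0,-0.008]]]' > path.dat && python3 -m crank path.dat >/dev/null; python3 t.py 12 && echo '[[0.5,[-0.0008,-0.0042,0],[0,0,-0.008]],[0.5,[-0.0008,-0.0042,0],[0,0,-0.008]],[0.5,[-0.0008,-0.0042,0],[0,0,-0.008]]]' > path.dat && python3 -m crank path.dat >/dev/null; python3 t.py 12 &&  echo '[[0.5,[-0.0008,-0.0042,0],[0,0,-0.008]],[0.5,[-0.0008,-0.0042,0],[0,0,-0.008]],[0.5,[-0.0008,-0.0042,0],[0,0,-0.008]]]' > path.dat && python3 -m crank path.dat >/dev/null; python3 t.py 12
```

```text
t9.12 f_tool [0.6 5.6 3.1] pos [0.5846 0.0256 0.0596] ang 1.396 r 0.0869 gf 2.9
t9.50 f_tool [0.8 7.  4.2] pos [0.572  0.0268 0.0596] ang 1.542 r 0.0869 gf 3.2
t9.88 f_tool [1.4 7.7 5.3] pos [0.5593 0.0262 0.0596] ang 1.688 r 0.0868 gf 3.5
```

To row units: -0.03 rad is -0.0048.

```bash
echo '[[0.5,[-0.0004,-0.0025,0],[0,0,-0.0048]],[0.5,[-0.0004,-0.0025,0],[0,0,-0.0048]],[0.5,[-0.0004,-0.0025,0],[0,0,-0.0048]],[0.5,[-0.0004,-0.0025,0],[0,0,-0.0048]]]' > path.dat && python3 -m crank path.dat >/dev/null; python3 t.py 9.8 && echo '[[0.5,[-0.0002,-0.001,0],[0,0,-0.0019]]]' > path.dat && python3 -m crank path.dat >/dev/null; python3 t.py 9.8 &&  echo '[[0.5,[-0.0002,-0.001,0],[0,0,-0.0019]]]' > path.dat && python3 -m crank path.dat >/dev/null; python3 t.py 9.8 &&  echo '[[0.5,[-0.0002,-0.001,0],[0,0,-0.0019]]]' > path.dat && python3 -m crank path.dat >/dev/null; python3 t.py 9.8 &&  echo '[[0.5,[-0.0002,-0.001,0],[0,0,-0.0019]]]' > path.dat && python3 -m crank path.dat >/dev/null; python3 t.py 9.8 &&  echo '[[0.5,[-0.0002,-0.001,0],[0,0,-0.0019]]]' > path.dat && python3 -m crank path.dat >/dev/null; python3 t.py 9.8 &&  echo '[[0.5,[-0.0002,-0.001,0],[0,0,-0.0019]]]' > path.dat && python3 -m crank path.dat >/dev/null; python3 t.py 9.8
```

```text
t10.38 f_tool [ 0.9 11.4  7.7] pos [0.5505 0.0244 0.0597] ang 1.793 r 0.0865 gf 5.7
t10.38 f_tool [ 0.9 11.4  7.7] pos [0.5505 0.0244 0.0597] ang 1.793 r 0.0865 gf 5.7
t10.38 f_tool [ 0.9 11.4  7.7] pos [0.5505 0.0244 0.0597] ang 1.793 r 0.0865 gf 5.7
t10.38 f_tool [ 0.9 11.4  7.7] pos [0.5505 0.0244 0.0597] ang 1.793 r 0.0865 gf 5.7
t10.38 f_tool [ 0.9 11.4  7.7] pos [0.5505 0.0244 0.0597] ang 1.793 r 0.0865 gf 5.7
t10.38 f_tool [ 0.9 11.4  7.7] pos [0.5505 0.0244 0.0597] ang 1.793 r 0.0865 gf 5.7
t10.38 f_tool [ 0.9 11.4  7.7] pos [0.5505 0.0244 0.0597] ang 1.793 r 0.0865 gf 5.7
```

To row units: -0.012 rad is -0.0019.

```bash
echo '[[0.5,[-0.0002,-0.001,0],[0,0,-0.0019]]]' > path.dat && python3 -m crank path.dat >/dev/null; python3 t.py 13 &&  echo '[[0.5,[-0.0002,-0.001,0],[0,0,-0.0019]]]' > path.dat && python3 -m crank path.dat >/dev/null; python3 t.py 13 &&  echo '[[0.5,[-0.0002,-0.001,0],[0,0,-0.0019]]]' > path.dat && python3 -m crank path.dat >/dev/null; python3 t.py 13
```

```text
t10.50 f_tool [ 0.4 11.4  8.1] pos [0.5495 0.0241 0.0597] ang 1.804 r 0.0865 gf 5.8
t10.62 f_tool [ 0.8 12.4  8.2] pos [0.5487 0.0239 0.0597] ang 1.814 r 0.0865 gf 6.0
t10.75 f_tool [ 1.1 13.   8.2] pos [0.5478 0.0236 0.0597] ang 1.824 r 0.0864 gf 6.1
```

To row units: -0.012 rad is -0.0019.

```bash
echo '[[0.5,[-0.0002,-0.001,0],[0,0,-0.0019]]]' > path.dat && python3 -m crank path.dat >/dev/null; python3 t.py 13.7 &&  echo '[[0.5,[-0.0002,-0.001,0],[0,0,-0.0019]]]' > path.dat && python3 -m crank path.dat >/dev/null; python3 t.py 13.7 &&  echo '[[0.5,[-0.0002,-0.001,0],[0,0,-0.0019]]]' > path.dat && python3 -m crank path.dat >/dev/null; python3 t.py 13.7
```

```text
t10.88 f_tool [ 1.2 13.3  8.2] pos [0.547  0.0234 0.0597] ang 1.835 r 0.0864 gf 6.5
t11.00 f_tool [ 1.1 12.7 10. ] pos [0.5461 0.0231 0.0597] ang 1.846 r 0.0863 gf 6.3
t11.12 f_tool [ 2.  10.1  7.5] pos [0.5447 0.0228 0.0597] ang 1.861 r 0.0864 gf 5.3
```

The force rose over the hump and then dropped (13.3 → 10.1 N), so the catch is probably in. I'll back off gently to test.

To row units: -0.004 rad is -0.0006.

```bash
echo '[[0.5,[-0.0001,-0.0004,0],[0,0,-0.0006]]]' > path.dat && python3 -m crank path.dat >/dev/null; python3 t.py 99; for i in 1; do echo '[[0.5,[0,0.001,0],[0,0,0]]]' > path.dat && python3 -m crank path.dat >/dev/null; python3 t.py 99;  echo '[[0.5,[0,0.001,0],[0,0,0]]]' > path.dat && python3 -m crank path.dat >/dev/null; python3 t.py 99; echo '[[0.5,[0,0.001,0],[0,0,0]]]' > path.dat && python3 -m crank path.dat >/dev/null; python3 t.py 99; echo '[[0.5,[0,0.001,0],[0,0,0]]]' > path.dat && python3 -m crank path.dat >/dev/null; python3 t.py 99; done
```

```text
t11.25 f_tool [ 1.1 10.1  6.7] pos [0.544  0.0227 0.0597] ang 1.870 r 0.0865 gf 4.9
t11.38 f_tool [1.  5.9 3.5] pos [0.5442 0.0227 0.0596] ang 1.868 r 0.0865 gf 2.8
t11.50 f_tool [0.8 6.9 3.6] pos [0.545  0.0228 0.0596] ang 1.859 r 0.0863 gf 3.0
t11.62 f_tool [0.6 7.4 4.6] pos [0.5462 0.0228 0.0597] ang 1.845 r 0.0860 gf 3.5
t11.75 f_tool [-0.1  7.5  4.3] pos [0.5473 0.0228 0.0597] ang 1.832 r 0.0858 gf 3.4
```

Still 7.5 N while following back: not caught yet. Push forward again, a bit farther.

To row units: -0.008 rad is -0.0013.

```bash
echo '[[0.5,[0,-0.002,0],[0,0,0]],[0.5,[0,-0.002,0],[0,0,0]]]' > path.dat && python3 -m crank path.dat >/dev/null; python3 t.py 13.7 &&  echo '[[0.5,[-0.0001,-0.0007,0],[0,0,-0.0013]]]' > path.dat && python3 -m crank path.dat >/dev/null; python3 t.py 13.7 && echo '[[0.5,[-0.0001,-0.0007,0],[0,0,-0.0013]]]' > path.dat && python3 -m crank path.dat >/dev/null; python3 t.py 13.7 && echo '[[0.5,[-0.0001,-0.0007,0],[0,0,-0.0013]]]' > path.dat && python3 -m crank path.dat >/dev/null; python3 t.py 13.7
```

```text
t12.00 f_tool [ 2.6 10.4  6.9] pos [0.5443 0.0227 0.0596] ang 1.866 r 0.0865 gf 5.1
t12.12 f_tool [1.7 9.4 6. ] pos [0.5432 0.0225 0.0597] ang 1.879 r 0.0866 gf 4.9
t12.25 f_tool [1.1 9.4 6.5] pos [0.5426 0.0223 0.0597] ang 1.887 r 0.0866 gf 4.9
t12.38 f_tool [1.5 9.2 5.9] pos [0.5419 0.0221 0.0597] ang 1.895 r 0.0866 gf 4.6
```

To row units: -0.008 rad is -0.0013.

```bash
echo '[[0.5,[-0.0001,-0.0007,0],[0,0,-0.0013]]]' > path.dat && python3 -m crank path.dat >/dev/null; python3 t.py 13.7 && echo '[[0.5,[-0.0001,-0.0007,0],[0,0,-0.0013]]]' > path.dat && python3 -m crank path.dat >/dev/null; python3 t.py 13.7 && echo '[[0.5,[0,0.001,0],[0,0,0]]]' > path.dat && python3 -m crank path.dat >/dev/null; python3 t.py 99;  echo '[[0.5,[0,0.001,0],[0,0,0]]]' > path.dat && python3 -m crank path.dat >/dev/null; python3 t.py 99;echo '[[0.5,[0,0.001,0],[0,0,0]]]' > path.dat && python3 -m crank path.dat >/dev/null; python3 t.py 99
```

```text
t12.50 f_tool [1.4 8.8 5.4] pos [0.541  0.0218 0.0596] ang 1.905 r 0.0866 gf 4.3
t12.62 f_tool [2.3 6.9 4.5] pos [0.5401 0.0216 0.0596] ang 1.916 r 0.0867 gf 3.9
t12.75 f_tool [1.9 2.2 0.5] pos [0.5402 0.0216 0.0596] ang 1.916 r 0.0867 gf 1.4
t12.88 f_tool [ 0.9 -1.1 -0.1] pos [0.5405 0.021  0.0596] ang 1.915 r 0.0860 gf 0.0
t13.00 f_tool [-0.4 -1.  -0.4] pos [0.5414 0.0208 0.0594] ang 1.905 r 0.0856 gf 0.0
```

Force has dropped to zero and stayed there: the catch holds. Centre the jaws, lift clear, and look.

```bash
echo '[[0.5,[0,0.004,0],[0,0,0]],[0.5,[0,0.005,0],[0,0,0]],[0.5,[0,0,0],[0,0,0]],[0.5,[0,0,-0.02],[0,0,0]],[0.5,[0,0,-0.02],[0,0,0]]]' > path.dat && python3 -m crank path.dat; echo '[[0.0,[0,0,-0.05],[0,0,0]],[0.0,[0,0,-0.05],[0,0,0]],[0.0,[0,0,0],[0,0,0]],[0,[0,0,0],[0,0,0]],[0,[0,0,0],[0,0,0]]]' > path.dat && python3 -m crank path.dat
python3 - <<'E'
from tips import *
P,d,im=tips(); cv2.imwrite("pics/w4.png",im[:,:,::-1]); c=cam("wrist"); T,r,s=tool(); print(manip.tip_extent,s["gripper_width"])
for q,z in (("post",.1),("pad",.06),("pivot",.054)):
    for x in manip.mark_of("wrist",q)[:1]: print(q,round(x["conf"],2),x["centre"],atz("wrist",x["centre"],z,c),to(atz("wrist",x["centre"],z,c)))
for n in ("side","top"):
    manip.grab_frame(n)
    for x in manip.mark_of(n,"pad")[:1]: print(n,x,atz(n,x["centre"],.06))
for col in (300,310,318,326,334): print(col,[(row,P[row,col].round(4).tolist()) for row in range(200,330,6) if P[row,col,2]<.03][:4])
E
```

```text
time: 13.62
tool_pos: [0.5509, 0.0229, 0.1013]
tool_rot: [0.0, 0.623, 0.782, 0.0]
contact_force: [0.9, 0.3, 0.4]
gripper_width: 0.498
grasp_force: 0.0
time: 14.25
tool_pos: [0.5497, 0.023, 0.1981]
tool_rot: [-0.001, 0.623, 0.782, -0.001]
contact_force: [0.4, 0.5, -1.1]
gripper_width: -0.004
grasp_force: 0.0
0.019 -0.0011889674066563056
post 0.93 [237.2, 326.1] [0.5557 0.0218 0.1   ] [-0.0026  0.0058  0.0979]
pad 0.83 [86.4, 297.3] [0.5174 0.1055 0.06  ] [ 0.0876 -0.0129  0.1382]
pivot 0.74 [83.8, 297.2] [0.5167 0.1072 0.054 ] [ 0.0894 -0.0133  0.1444]
side {'centre': [255.0, 279.5], 'conf': 0.59} [0.5134 0.1024 0.06  ]
top {'centre': [276.4, 299.1], 'conf': 0.48} [0.5196 0.1061 0.06  ]
300 [(302, [0.0107, -0.0059, -0.0196]), (308, [0.0109, -0.0058, -0.0246]), (314, [0.0111, -0.0056, -0.0293]), (320, [0.011, -0.0054, -0.0333])]
310 [(302, [0.0106, -0.0024, -0.0193]), (308, [0.0104, -0.0023, -0.0235]), (314, [0.0104, -0.0022, -0.0279]), (320, [0.0107, -0.0022, -0.0328])]
318 [(302, [0.0108, 0.0005, -0.0198]), (308, [0.0116, 0.0005, -0.026]), (314, [0.0104, 0.0005, -0.028]), (320, [0.0102, 0.0005, -0.0319])]
326 [(302, [0.0105, 0.0034, -0.0191]), (308, [0.0109, 0.0032, -0.0246]), (314, [0.0106, 0.0032, -0.0284]), (320, [0.0105, 0.0031, -0.0323])]
334 [(302, [0.0108, 0.0062, -0.0197]), (308, [0.01, 0.0061, -0.0229]), (314, [0.0105, 0.0059, -0.0283]), (320, [0.011, 0.0057, -0.0332])]
```

View pics/w4.png

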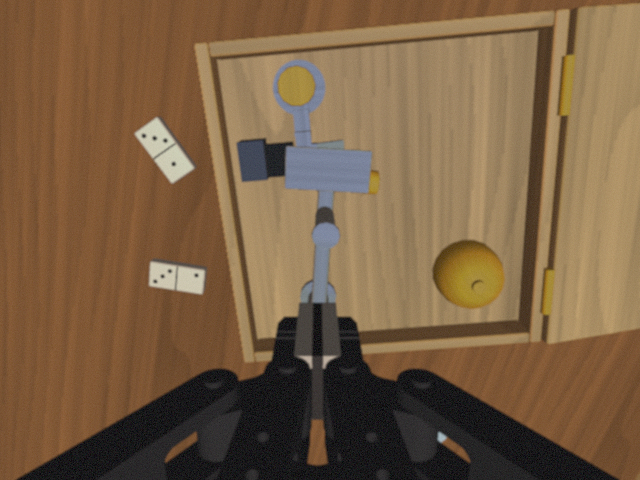

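The wrist view shows the striker cocked: post cap (326,235), plate by the latch at (328,170), bell free at (468,273), pad at (297,87). Now over to the pad with closed fingers.

```bash
echo '[[0,[0.044,-0.0065,0],[0,0,0]],[0,[0.0438,-0.0064,0],[0,0,0]],[0,[0,0,0.05],[0,0,0]],[0,[0,0,0.045],[0,0,0]],[0,[0,0,0],[0,0,0]]]' > path.dat && python3 -m crank path.dat | head -2
python3 - <<'E'
from tips import *
P,d,im=tips(); T,r,s=tool(); print(T,to([.5174,.1057,.06]),s["contact_force"])
for col in (310,326): print(col,[(row,P[row,col].round(4).tolist()) for row in range(240,330,6) if P[row,col,2]<.03][:3])
c=cam("wrist")
for x in manip.mark_of("wrist","pad")[:1]: print(x,to(atz("wrist",x["centre"],.06,c)))
cv2.imwrite("pics/w5.png",im[:,:,::-1])
E
```

```text
time: 15.28
tool_pos: [0.5149, 0.1055, 0.1003]
[0.5172 0.1055 0.1033] [0.0001 0.0003 0.0433] [ 0.8849 -0.7049  1.0604]
310 [(306, [0.0109, -0.0023, -0.023]), (312, [0.0112, -0.0022, -0.0281]), (318, [0.0104, -0.0022, -0.0307])]
326 [(306, [0.0106, 0.0033, -0.0225]), (312, [0.0107, 0.0032, -0.0272]), (318, [0.0105, 0.0031, -0.031])]
{'centre': [261.9, 319.7], 'conf': 0.73} [ 0.0022 -0.0004  0.0456]
```

View pics/w5.png

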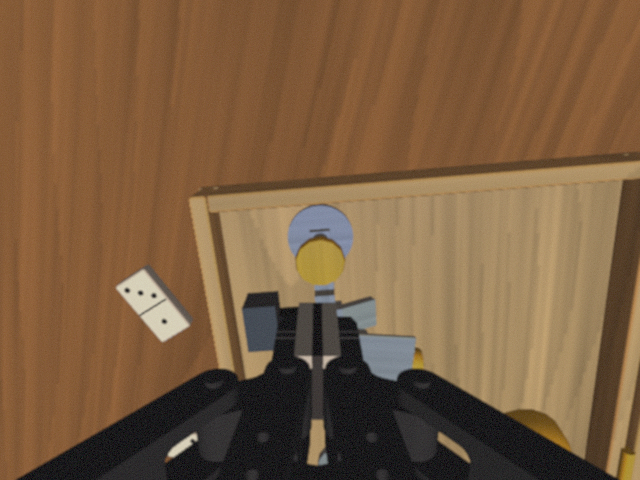

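Pad at (320,262) is in line below the fingertips, and the striker plate at (385,355) is clear of them. Going down with force checks.

```bash
cat > z.py <<'E'
import sys; from h import *
t,r,s=tool(); f=s["contact_force"]; print("t%.2f f %s pos %s"%(s["time"],np.round(f,1),np.round(t,4))); sys.exit(int(abs(f[2])>float(sys.argv[1])))
E
echo '[[0,[0,0,0.006],[0,0,0]],[0,[0,0,0.006],[0,0,0]],[0,[0,0,0.006],[0,0,0]],[0,[0,0,0],[0,0,0]]]' > path.dat && python3 -m crank path.dat >/dev/null; python3 z.py 3 && echo '[[0,[0,0,0.004],[0,0,0]]]' > path.dat && python3 -m crank path.dat >/dev/null; python3 z.py 3 && echo '[[0,[0,0,0.004],[0,0,0]]]' > path.dat && python3 -m crank path.dat >/dev/null; python3 z.py 3 && echo '[[0,[0,0,0.004],[0,0,0]]]' > path.dat && python3 -m crank path.dat >/dev/null; python3 z.py 3 && echo '[[0,[0,0,0.004],[0,0,0]]]' > path.dat && python3 -m crank path.dat >/dev/null; python3 z.py 3 && echo '[[0,[0,0,0.004],[0,0,0]]]' > path.dat && python3 -m crank path.dat >/dev/null; python3 z.py 3 && echo '[[0,[0,0,0.004],[0,0,0]]]' > path.dat && python3 -m crank path.dat >/dev/null; python3 z.py 3 && echo '[[0,[0,0,0.004],[0,0,0]]]' > path.dat && python3 -m crank path.dat >/dev/null; python3 z.py 3 && echo '[[0,[0,0,0.003],[0,0,0]]]' > path.dat && python3 -m crank path.dat >/dev/null; python3 z.py 3
```

```text
t15.88 f [ 0.3 -0.1  0.3] pos [0.5179 0.1055 0.0859]
t16.00 f [0.5 0.7 0.4] pos [0.5188 0.1056 0.0828]
t16.12 f [ 0.7 -0.1  0.3] pos [0.5185 0.1056 0.0784]
t16.25 f [-0.5 -0.6 -0.5] pos [0.5184 0.1056 0.0742]
t16.38 f [0.3 0.1 0.4] pos [0.5184 0.1056 0.0702]
t16.50 f [-0.4  0.2 -0.4] pos [0.5184 0.1056 0.0662]
t16.62 f [-0.2 -0.1  0.6] pos [0.5184 0.1056 0.0622]
t16.75 f [ 0.8  0.3 -0.1] pos [0.5184 0.1056 0.0582]
t16.88 f [ 0.5  0.6 -1.1] pos [0.5184 0.1056 0.0552]
```

```bash
echo '[[0,[0,0,0.004],[0,0,0]]]' > path.dat && python3 -m crank path.dat >/dev/null; python3 z.py 3 && echo '[[0,[0,0,0.003],[0,0,0]]]' > path.dat && python3 -m crank path.dat >/dev/null; python3 z.py 3 && echo '[[0,[0,0,0.003],[0,0,0]]]' > path.dat && python3 -m crank path.dat >/dev/null; python3 z.py 3 && echo '[[0,[0,0,0.003],[0,0,0]]]' > path.dat && python3 -m crank path.dat >/dev/null; python3 z.py 3 && echo '[[0,[0,0,0.002],[0,0,0]]]' > path.dat && python3 -m crank path.dat >/dev/null; python3 z.py 3 && echo '[[0,[0,0,0.002],[0,0,0]]]' > path.dat && python3 -m crank path.dat >/dev/null; python3 z.py 3 && echo '[[0,[0,0,0.002],[0,0,0]]]' > path.dat && python3 -m crank path.dat >/dev/null; python3 z.py 3
```

```text
t17.00 f [ 0.2 -0.8  0.8] pos [0.5185 0.1056 0.0514]
t17.12 f [-0.2  0.7 -0.3] pos [0.5184 0.1056 0.0482]
t17.25 f [ 0.2  0.4 -0. ] pos [0.5184 0.1056 0.0453]
t17.38 f [-0.8  0.3 -0.2] pos [0.5185 0.1056 0.0424]
t17.50 f [ 0.3 -0.8  0.2] pos [0.5184 0.1056 0.0403]
t17.62 f [-0.3 -0.1  1.1] pos [0.5184 0.1056 0.0384]
t17.75 f [-1.  -0.3  2.7] pos [0.5185 0.1056 0.0367]
```

```bash
echo '[[0,[0,0,0.0015],[0,0,0]]]' > path.dat && python3 -m crank path.dat >/dev/null; python3 z.py 9 && echo '[[0,[0,0,0.0015],[0,0,0]]]' > path.dat && python3 -m crank path.dat >/dev/null; python3 z.py 9 && echo '[[0,[0,0,0.0015],[0,0,0]]]' > path.dat && python3 -m crank path.dat >/dev/null; python3 z.py 9 && echo '[[0,[0,0,0.0015],[0,0,0]]]' > path.dat && python3 -m crank path.dat >/dev/null; python3 z.py 9;  echo '[[0,[0,0,0],[0,0,0]]]' > path.dat && python3 -m crank path.dat >/dev/null
python3 - <<'E'
from h import *
for n in ("side","top"):
    manip.grab_frame(n)
    for x in manip.mark_of(n,"post")[:1]: print(n,x,atz(n,x["centre"],.1))
E
```

```text
t17.88 f [-1.6  0.4  3.1] pos [0.5185 0.1056 0.0353]
t18.00 f [-1.9 -0.5  3.2] pos [0.5185 0.1057 0.0338]
t18.12 f [-1.1 -0.3  3.3] pos [0.5185 0.1056 0.0322]
t18.25 f [-1.5  0.5  3.6] pos [0.5186 0.1056 0.0306]
side {'centre': [254.2, 355.7], 'conf': 0.75} [0.61411863 0.00839018 0.1       ]
top {'centre': [226.2, 344.6], 'conf': 0.96} [0.61374418 0.01493113 0.1       ]
```

The post is back at its rest place, so the striker has been released. Lift away and verify.

```bash
echo '[[0,[0,0,-0.01],[0,0,0]],[0,[0,0,-0.03],[0,0,0]],[0,[0,0,-0.05],[0,0,0]],[0,[0,0,-0.05],[0,0,0]],[0,[0,0,-0.04],[0,0,0]]]' > path.dat && python3 -m crank path.dat | head -2; echo '[[0,[0,0,0],[0,0,0]],[0,[0,0,0],[0,0,0]],[0,[0,0,0],[0,0,0]],[0,[0,0,0],[0,0,0]],[0,[0,0,0],[0,0,0]]]' > path.dat && python3 -m crank path.dat
python3 - <<'E'
from h import *
for n in ("side","top"):
    im,d=manip.grab_frame(n); cv2.imwrite(f"pics/{n}9.png",im[:,:,::-1])
    for q,z in (("post",.1),("pad",.06),("bottle",0),("squeezer",0),("domino",0)):
        for x in manip.mark_of(n,q)[:2]: 
            if x["conf"]>.4: print(n,q,np.round(x["centre"],1))
E
```

```text
time: 19.2
tool_pos: [0.5186, 0.1055, 0.213]
time: 19.82
tool_pos: [0.518, 0.1055, 0.2096]
tool_rot: [-0.001, 0.623, 0.782, -0.001]
contact_force: [0.7, 0.4, 0.6]
gripper_width: -0.002
grasp_force: 0.0
side post [255.4 355.9]
side pad [252.1 278.2]
side bottle [190.3 248.2]
side squeezer [334.2 440.3]
side domino [363.7 292.6]
side domino [321.5 251.3]
top post [224.4 342.5]
top bottle [260.2 194.5]
top squeezer [198.  417.3]
top domino [313.3 380.7]
top domino [326.5 337.7]
```

View pics/side9.png

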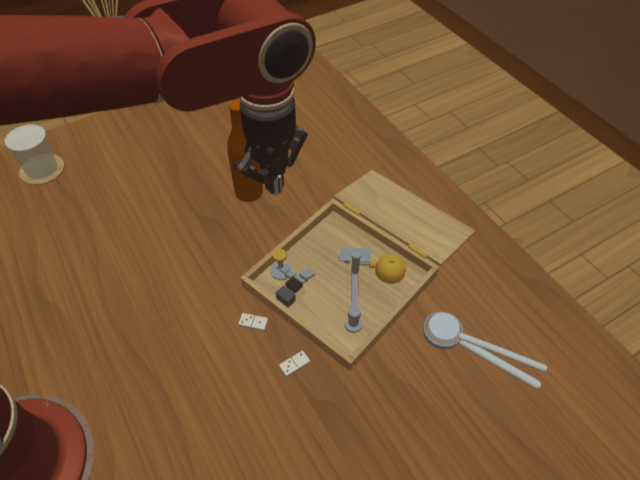

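The side view shows the striker back on the bell (post at (356,255), bell at (390,267)) and the pad up at (279,254). The bottle, squeezer and dominoes are where they were, and the arm is clear. I'll hand it in.

```bash
python3 -c "
from plant import manip
print(manip.job_done())"
```

```text
the job is handed in; nothing more can be done
None
```

I cocked the striker until its catch held, let go, and pressed the pad so it flew back; at hand-in it lay against the bell with the pad up and the bystanders unmoved, but I did not see the bell swing itself and the hand-in gave no verdict.

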